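# Put the washed utensils to dry by kind

## Task

Put the washed utensils away by kind: lay the two flat wooden paddles side by side, flat on the sloping drying board with their blade ends down at its lip and their handles pointing up the slope, and lay the steel ladle level across the two raised bars of the ladle rack, where one of the paddles is lying now. Set each one down gently without dropping it, and leave everything else on the ledge where it stands.

Things in the scene. Friction and masses are not known exactly. Their poses are not given: they have to be found in the camera images.
- paddle_a: flat wooden paddle, 150 mm long, about 0.07 kg: blade 65 long x 40 wide x 8 mm thick, straight handle 85 long x 18 wide x 12 mm thick, undersides level. Origin: mid-length, on the underside; x towards the handle end (blade x = -75 to -10 mm, handle -10 to 75), z up. Balances at x = -7 mm. Starts on the ledge (z = 0), blade roughly towards the robot.
- paddle_b: flat wooden paddle, 150 mm long, about 0.07 kg: blade 65 long x 40 wide x 8 mm thick, straight handle 85 long x 18 wide x 12 mm thick, undersides level. Origin: mid-length, on the underside; x towards the handle end (blade x = -75 to -10 mm, handle -10 to 75), z up. Balances at x = -7 mm. Starts lying across the rack's bars, blade roughly towards the robot.
- paddle_a_tip (a point): middle of the blade's end edge of paddle_a, on the underside (75 mm from its origin)
- paddle_b_tip (a point): middle of the blade's end edge of paddle_b, on the underside (75 mm from its origin)
- ladle: steel ladle, 198 mm long, about 0.16 kg: flat level handle 14 wide x 6 mm thick (underside 30 mm above the origin), x = -70 to 75 mm; a foot turned down 30 mm at x = 67 to 75; the bowl at the -x end. Stands on bowl and foot on the ledge, bowl roughly towards the robot. Origin: level with the undersides of bowl and foot, below the handle; x away from the bowl, z up. Balances at x = 0.
- ladle_bowl (a point): centre of the underside of the ladle's bowl (x = -96 mm on the ladle); the bowl is 54 mm across and 36 mm deep, rim level with the handle's top
- rack: ladle rack, fixed steel: base 100 x 150 x 8 mm and two parallel round bars 10 mm thick along its y at x = -40 and 40 mm, tops 75 mm above the ledge; at the bar ends (y = -65, 65 mm) posts with 14 mm balls rise to 102 mm. Nothing between the bars above the base. Origin: centre of the base's underside on the ledge; x roughly away from the robot. Things lie across it along its x.
- board: sloping wooden drying board, fixed on a foot: 150 mm long up the slope, 140 wide, slope 0.38 rad (22 degrees), low end towards the robot. Origin: centre of its upper face, 70 mm above the ledge; x up the slope (roughly away from the robot), z square out of its face. At the low end a full-width lip stands 14 mm above the face, inner face at x = -75 mm. Upper end open.
- jar: bystander, loose: terracotta jar with wooden cap, 58 mm across, 110 mm tall, in a row with the utensils; origin under its centre
- glass: bystander, loose: green tea glass, 60 mm across, 75 mm tall, on the robot's side of the utensils; origin under its centre
- bowl: bystander, loose: white bowl, 90 mm across, 40 mm tall, beyond the utensils; origin under its centre
- mortar: bystander, loose: brass mortar 84 mm across, 75 mm tall, with a leaning pestle to about 125 mm; origin under its centre
- oil: bystander, loose: oil bottle, 64 mm across, 200 mm tall; origin under its centre
Mind the look-alikes: they are no part of the job. What is shaped like the paddle_a but black or green is not meant.

How it is judged:
By the outcome, as a careful person would: the job done as asked, in the order asked, and still so for the second after the job is handed in, with the robot touching nothing.
It also fails if it takes over 72 s, if anything falls off the work surface, if the arm or the gripper's body presses on something with over 40 N, if the wrist force passes 120 N, or if a joint passes its speed limit or range.

## Robot

A 7-joint arm with a two-finger parallel gripper is mounted at the origin on the work surface. World frame = base frame: x ahead of the robot, y to its left, z up, the work surface at z = 0. Lengths are in m, angles in rad, forces in N, time in s.
With the tool pointing down it reaches from about 0.425 to 0.925 m from the base axis. Payload 6.8 kg.
Tool frame: the origin (TCP) lies midway between the tips of the shut fingers; the grasp point (between the pads) lies 19 mm behind it (r.grip_depth is the distance from the TCP to the grasp point, in m); z points along the fingers, y is the line along which they close (so a half turn about z gives the same grasp; the last joint's range is limited). The gripper opens to 85 mm and grips with 20 to 120 N. Pads are 22 mm wide; open, the fingers measure 114 mm over their backs; the gripper's body (76 mm by 85 mm) begins 54 mm behind the grasp point. The pads swing forward as they close: fully open they stand 13 mm farther back than shut.
Start: joints at [-1.348, 0.477, 0.022, 1.555, -0.011, 1.109, -0.083], TCP at [0.219, 0.638, 0.231] pointing down, gripper open.
Joint ranges: [-2.96, 2.96], [-0.34, 2.1], [-1.41, 1.46], [0.24, 2.44], [-1.37, 4.51], [0.17, 1.92], [-2.96, 2.96]. Speed limits (rad/s): [2.39, 2.39, 3.14, 3.14, 3.14, 3.14, 3.14].

## Interface

Orientations are given as a rotation vector (axis times angle).
In Python, from bench import telemetry, grab_frame, calibration, order, silhouettes, r gives the robot as it stands.
- The arm moves only by the tool apply_moves, never from a script. Its argument "moves" is a list of rows, each a list of 7 numbers: the turn, a rotation vector about the tool's x, y, z scaled (see below), then the shift along the tool's x, y, z scaled (see below), then the opening, from -1 (shut) to 1 (fully open). A call has exactly 8 rows; each row shifts and turns the commanded pose from where the row before left it, along the tool's axes as they then stand; what a row does not reach is not made up. The controller multiplies each number of a shift by 1000 mm and each number of a turn by 6 degrees. A row lasts 1/12 s, in which the tool goes at most 41.7 mm and 7.16 degrees, less where a joint would pass 70% of its speed; a pose out of reach is approached as far as the arm can. A call with a number of a shift or a turn outside -1 to 1 is refused whole. A call with a gripper value outside its range is refused whole. The fingers move at their own pace and stop on an object; "grip_force" is the grip in N (left out, the last holds). Time passes only in rows, so rows that do not move let the fingers close, or fill a call up. It gives the time, the measured TCP pose, the force, the opening and the grip force at its end, in the units of the state.
- telemetry.get_obs(): the state, without advancing time (a new reading comes with each control period).
- grab_frame(name): name is "scene" or "top"; returns the picture (420x560x3 uint8, blue, green, red); there is no depth.
- calibration(name): a dict with "fx", "fy", "cx", "cy" (pixels), "k1" (the pictures are not rectified: a ray, as slopes to the right and down, at radius r is drawn at 1 + k1 r^2 times it, then the intrinsics apply), "world_from_camera" (4x4, takes a point from camera to world coordinates). Camera axes: x right, y down, z forward; pixel columns grow to the right and rows downward; lengths in m; the calibration is good to about 2 mm. A picture is of the moment at which its call begins. calibration takes no time and is no camera call.
- order.hand_in(): hands the job in; it is judged then, once.
Trained networks look in the newest picture that a camera, given by its name, has taken for a name from the list of things; names that differ only in an ending like _2 or _b are one class to them, and where a whole thing is asked for, a point or a joint stands for the part that bears it (a point fixed in the world has none). Each returns a list of dicts, best first, with "p" (0 to 1); they miss things now and then, are a little off and sometimes report something else, mostly with a low value. They report only what shows in the picture. A call takes as long as a camera call. They do not tell look-alikes from the thing itself.
- silhouettes(thing, camera): "mask" (420x560 bool, what is visible of it) and "extent" ([centre column, centre row, width, height] in pixels, round what is visible of it).
The state is a dict: "clock": time; "joints": joint angles; "qvel": joint speeds; "tau": joint torques, N m; "tcp_pos": TCP position; "orientation": TCP orientation; "contact_force": force on the tool from outside, world axes, zero at the start; "moment": the same for the moment, N m; "grip_width": finger opening in m; "gripper_force": force on a finger pad.
Only numpy, scipy, OpenCV 4.12 (cv2) and the standard library are available. Lean on these libraries where they do the work, as an engineer would, in place of code of your own. Each camera call takes 0.05 s, during which the arm holds its last target. There are 200 camera calls.

## Working session

There is one attempt and no reset: what is moved stays moved. The work goes in short steps, Python scripts to look and compute and a tool call to move; the robot and the scene stay as the last step left them, time stands still between calls to the robot, and variables do not carry over. Pictures are saved under pics/ and viewed, at most 11 in all, crops included, and the job is handed in when it is done.

Besides the shell and the picture viewer there is one more tool, called after "Emit:" as name(argument=value, ...) on one line, values as JSON. apply_moves: Moves the arm, as the interface text tells. Its arguments: {"type":"object","properties":{"moves":{"type":"array"},"grip_force":{"type":"number"}},"required":["moves"]}

```bash
ls; mkdir -p pics; python3 - <<'E'
from bench import telemetry, grab_frame, calibration, order, silhouettes, r
import cv2,numpy as np
o=telemetry.get_obs();print({k:np.round(v,3).tolist() for k,v in o.items()})
for n in("scene","top"):
    cv2.imwrite(f"pics/{n}0.png",grab_frame(n));c=calibration(n);print(n,c)
E
```

```text
pics
{'clock': 0.0, 'joints': [-1.348, 0.478, 0.022, 1.556, -0.011, 1.109, -0.083], 'qvel': [0.002, -0.0, 0.0, -0.001, -0.001, -0.001, -0.0], 'tau': [-0.001, -59.647, 1.607, -28.121, 0.012, 0.009, 0.0], 'tcp_pos': [0.219, 0.638, 0.23], 'orientation': [-0.517, -3.099, 0.003], 'contact_force': [0.121, 0.96, 0.613], 'moment': [0.007, 0.008, -0.048], 'gripper_force': 0.0, 'grip_width': 0.085}
scene {'fx': 514.9947292849401, 'fy': 514.9947292849401, 'cx': 276.42729066460265, 'cy': 209.48269000393475, 'k1': -0.16767219942559555, 'world_from_camera': array([[-7.61349347e-01,  5.04410759e-01, -4.07329054e-01,
         1.13516691e+00],
       [ 6.48341600e-01,  5.91763323e-01, -4.79029581e-01,
         6.70543292e-01],
       [-5.85280155e-04, -6.28797229e-01, -7.77569098e-01,
         1.21606436e+00],
       [ 0.00000000e+00,  0.00000000e+00,  0.00000000e+00,
         1.00000000e+00]])}
top {'fx': 387.1617077365982, 'fy': 387.1617077365982, 'cx': 276.5712922450349, 'cy': 212.56001477476246, 'k1': -0.021460935830300235, 'world_from_camera': array([[-0.00397055, -0.99745742,  0.07115434,  0.44388931],
       [-0.99973403,  0.00557597,  0.02237809, -0.03787612],
       [-0.02271794, -0.07104656, -0.99721426,  1.21839928],
       [ 0.        ,  0.        ,  0.        ,  1.        ]])}
```

View pics/top0.png

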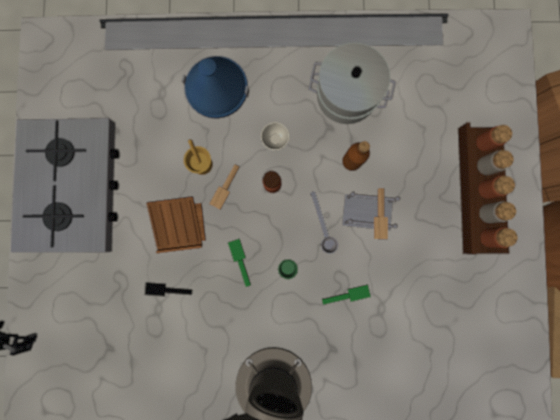

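View pics/scene0.png

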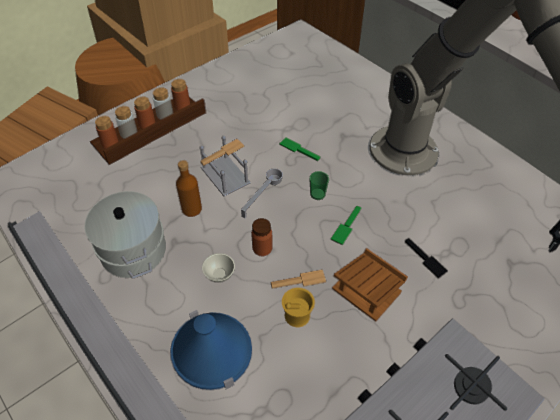

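```bash
cat > h.py <<'E'
from bench import telemetry, grab_frame, calibration, order, silhouettes, r
import cv2,numpy as np
from scipy.optimize import minimize
from scipy.spatial.transform import Rotation as R
C={n:calibration(n) for n in("scene","top")}
def proj(n,P):
    c=C[n];T=np.linalg.inv(c["world_from_camera"]);p=np.atleast_2d(P)@T[:3,:3].T+T[:3,3]
    s=p[:,:2]/p[:,2:];s=s*(1+c["k1"]*(s**2).sum(1,keepdims=True))
    return s*[c["fx"],c["fy"]]+[c["cx"],c["cy"]]
def ray(n,uv):
    c=C[n];K=np.array([[c["fx"],0,c["cx"]],[0,c["fy"],c["cy"]],[0,0,1]])
    s=cv2.undistortPoints(np.array([[uv]],float),K,np.array([c["k1"],0,0,0]))[0,0]
    T=c["world_from_camera"];d=T[:3,:3]@[s[0],s[1],1];return T[:3,3],d/np.linalg.norm(d)
def tri(uvs):
    A=np.zeros((3,3));b=np.zeros(3)
    for n,uv in uvs.items():
        o,d=ray(n,uv);M=np.eye(3)-np.outer(d,d);A+=M;b+=M@o
    return np.linalg.solve(A,b)
def atz(n,uv,z):
    o,d=ray(n,uv);return o+d*(z-o[2])/d[2]
def box(x0,x1,y0,y1,z0,z1): return np.array([[x,y,z] for x in(x0,x1) for y in(y0,y1) for z in(z0,z1)])/1000
def cyl(x,y,z0,z1,r0,r1=None):
    r1=r0 if r1 is None else r1
    a=np.linspace(0,2*np.pi,20,endpoint=False)
    return np.array([[x+q*np.cos(t),y+q*np.sin(t),z] for z,q in((z0,r0),(z1,r1)) for t in a])/1000
PAD=[box(-75,-10,-20,20,0,8),box(-10,75,-9,9,0,12)]
LAD=[box(-70,75,-7,7,30,36),box(67,75,-7,7,0,36),cyl(-96,0,18,36,24,27),cyl(-96,0,0,18,14,24)]
RACK=[box(-50,50,-75,75,0,8)]+[box(s*40-5,s*40+5,-65,65,65,75) for s in(-1,1)]+[cyl(s*40,t*65,0,102,5) for s in(-1,1) for t in(-1,1)]+[cyl(s*40,t*65,90,102,7) for s in(-1,1) for t in(-1,1)]
BOARD=[box(-75,75,-70,70,-8,0),box(-83,-75,-70,70,-8,14)]
S=4
def render(n,parts,Rm,t):
    m=np.zeros((420*S,560*S),np.uint8)
    for p in parts:
        h=cv2.convexHull(((proj(n,p@Rm.T+t)+.5)*S).astype(np.float32))
        cv2.fillConvexPoly(m,np.round(h).astype(np.int32),1)
    return m
def fit(parts,masks,x0,slope=0,ign={},zfree=True,nozoom=False):
    M={n:cv2.resize(m.astype(np.float32),None,fx=S,fy=S,interpolation=cv2.INTER_LINEAR)>.5 for n,m in masks.items()}
    I={n:cv2.resize(m.astype(np.uint8),None,fx=S,fy=S)>0 for n,m in ign.items()}
    def f(v):
        c=0
        Rm=(R.from_euler("z",v[2])*R.from_euler("y",-slope)).as_matrix();z=v[3]/1 if zfree else x0[3]
        for n in M:
            a=render(n,parts,Rm,np.array([v[0],v[1],z]))>0
            k=~I[n] if n in I else np.ones_like(a)
            c+=1-(a&M[n]&k).sum()/max(1,((a|M[n])&k).sum())
        return c
    best=None
    for d in(0,.1,-.1):
        x=np.array(x0,float);x[2]+=d
        sim=np.array([x]+[x+e for e in np.diag([.01,.01,.1,.01])[:4 if zfree else 3]])
        if not zfree: sim=sim[:,:3];
        q=minimize(f,sim[0],method="Nelder-Mead",options=dict(initial_simplex=sim,maxfev=130,xatol=1e-4,fatol=1e-4))
        if best is None or q.fun<best.fun: best=q
    return best.x,best.fun
E
python3 - <<'E'
from h import *
import pickle
D={}
for n in C:
    img=grab_frame(n);vis=img.copy()
    for th in("paddle_a","ladle","rack","board","jar","glass","bowl","mortar","oil"):
        L=silhouettes(th,n);D[n,th]=L
        for d in L: print(n,th,round(d["p"],2),np.round(d["extent"],1).tolist(),int(d["mask"].sum()))
    D[n]=img
pickle.dump(D,open("d0.pkl","wb"))
E
```

```text
scene paddle_a 0.88 [220.6, 151.7, 43.9, 22.2] 383
scene paddle_a 0.69 [345.6, 227.1, 24.9, 35.4] 330
scene paddle_a 0.67 [425.9, 256.6, 46.6, 40.4] 457
scene paddle_a 0.63 [299.1, 281.5, 54.4, 23.6] 565
scene paddle_a 0.6 [299.6, 150.2, 43.0, 18.9] 292
scene paddle_a 0.54 [226.1, 167.9, 50.8, 57.9] 1213
scene ladle 0.68 [259.9, 191.7, 41.2, 52.2] 450
scene ladle 0.45 [319.2, 187.1, 15.5, 29.3] 453
scene rack 0.56 [224.6, 165.5, 53.4, 59.4] 1300
scene board 0.59 [370.5, 280.9, 76.4, 62.5] 2287
scene jar 0.59 [262.6, 237.4, 20.5, 41.4] 644
scene glass 0.73 [317.8, 186.2, 16.0, 30.5] 468
scene glass 0.19 [299.9, 281.5, 55.3, 20.8] 550
scene bowl 0.74 [219.3, 269.3, 36.2, 28.8] 736
scene bowl 0.63 [259.6, 190.9, 39.6, 53.1] 443
scene mortar 0.89 [299.0, 305.9, 33.0, 40.9] 1008
scene oil 0.62 [189.6, 187.8, 27.1, 57.4] 971
top paddle_a 0.95 [223.4, 185.8, 27.3, 41.7] 430
top paddle_a 0.88 [240.4, 262.9, 21.6, 43.7] 354
top paddle_a 0.8 [169.3, 290.0, 47.5, 18.7] 444
top paddle_a 0.76 [346.5, 294.4, 50.3, 17.9] 428
top paddle_a 0.72 [379.4, 210.9, 16.9, 52.9] 536
top ladle 0.8 [325.2, 223.4, 30.1, 69.6] 491
top rack 0.78 [372.8, 213.3, 52.1, 38.5] 1293
top board 0.63 [174.0, 221.4, 64.4, 59.0] 2492
top board 0.26 [221.7, 188.6, 27.4, 41.4] 369
top jar 0.42 [197.2, 156.9, 27.5, 34.3] 676
top glass 0.73 [287.8, 267.6, 15.6, 18.5] 300
top bowl 0.97 [273.1, 135.8, 26.5, 31.1] 621
top mortar 0.51 [355.7, 157.8, 29.4, 24.7] 597
top oil 0.58 [355.0, 155.4, 25.8, 27.7] 592
```

```bash
cat > seg.py <<'E'
from h import *
def gc(img,mask,grow=4):
    """GrabCut refined mask at S x resolution in a crop"""
    ys,xs=np.where(mask);y0,y1,x0,x1=max(0,ys.min()-12),ys.max()+13,max(0,xs.min()-12),xs.max()+13
    c=cv2.resize(img[y0:y1,x0:x1],None,fx=S,fy=S,interpolation=cv2.INTER_CUBIC)
    m=cv2.resize(mask[y0:y1,x0:x1].astype(np.uint8),None,fx=S,fy=S,interpolation=cv2.INTER_NEAREST)
    k=lambda n:np.ones((n,n),np.uint8)
    g=np.full(m.shape,cv2.GC_BGD,np.uint8);g[cv2.dilate(m,k(2*grow*S+1))>0]=cv2.GC_PR_BGD;g[m>0]=cv2.GC_PR_FGD
    cv2.grabCut(c,g,None,np.zeros((1,65)),np.zeros((1,65)),6,cv2.GC_INIT_WITH_MASK)
    out=np.zeros((420*S,560*S),bool);out[y0*S:y1*S,x0*S:x1*S]=(g&1)>0
    return out
E
sed -i 's/M={n:cv2.resize.*/M={n:(m if m.shape[0]>420 else cv2.resize(m.astype(np.float32),None,fx=S,fy=S,interpolation=cv2.INTER_LINEAR)>.5) for n,m in masks.items()}/' h.py
cat > m1.py <<'E'
from seg import *
import pickle
D=pickle.load(open("d0.pkl","rb"))
G={"pa":("scene",3,"top",0,"paddle_a",PAD,0,0),"pb":("scene",0,"top",4,"paddle_a",PAD,0,.075),"ladle":("scene",0,"top",0,"ladle",LAD,0,0),"rack":("scene",0,"top",0,"rack",RACK,0,0),"board":("scene",0,"top",0,"board",BOARD,.38,.07)}
y={"pa":0,"pb":0,"ladle":0.3,"rack":0,"board":0}
V={n:cv2.resize(D[n],None,fx=S,fy=S,interpolation=cv2.INTER_CUBIC) for n in C}
out={}
for k,(a,i,b,j,th,parts,sl,z) in G.items():
    m={a:gc(D[a],D[a,th][i]["mask"]),b:gc(D[b],D[b,th][j]["mask"])}
    if k in("rack",): m={n:m[n]|cv2.resize(D[n,th][0]["mask"].astype(np.uint8),None,fx=S,fy=S).astype(bool) for n in m}
    u=D[b,th][j]["extent"][:2];p=atz("top",u,z)
    x,f=fit(parts,m,[p[0],p[1],y[k],z],sl);out[k]=x
    x2,f2=fit(parts,m,[p[0],p[1],y[k],z],sl,zfree=False)
    print(k,np.round(x,4),round(f,3),"| z fixed",np.round(x2,4),round(f2,3))
    Rm=(R.from_euler("z",x2[2])*R.from_euler("y",-sl)).as_matrix()
    for n in m:
        for mm,c in((m[n].astype(np.uint8),(0,0,255)),(render(n,parts,Rm,np.array([x2[0],x2[1],z])),(0,255,0))):
            cv2.drawContours(V[n],cv2.findContours(mm,0,1)[0],-1,c,1)
A=V["top"][150*S:260*S,145*S:245*S];B=V["top"][150*S:260*S,300*S:400*S]
cv2.imwrite("pics/o_top.png",np.hstack([A,B]))
A=V["scene"][235*S:325*S,265*S:410*S][:,:];B=V["scene"][130*S:220*S,195*S:290*S]
cv2.imwrite("pics/o_scene.png",cv2.resize(np.hstack([A,B]),(800,300),interpolation=cv2.INTER_AREA))
E
python3 m1.py
```

```text
pa [ 0.618   0.1501 -0.5031  0.0012] 0.12 | z fixed [ 0.6179  0.15   -0.4933] 0.12
pb [ 0.5217 -0.3169 -0.014   0.0757] 0.113 | z fixed [ 0.5218 -0.3176 -0.0163] 0.115
ladle [ 0.5209 -0.1442  0.2972 -0.007 ] 0.619 | z fixed [ 0.5223 -0.1425  0.2914] 0.59
rack [ 0.5324 -0.2947 -0.1087 -0.0012] 0.346 | z fixed [ 0.5325 -0.2946 -0.1073] 0.347
board [0.4963 0.2948 0.1238 0.0673] 0.153 | z fixed [0.4971 0.2951 0.1258] 0.166
```

View pics/o_top.png

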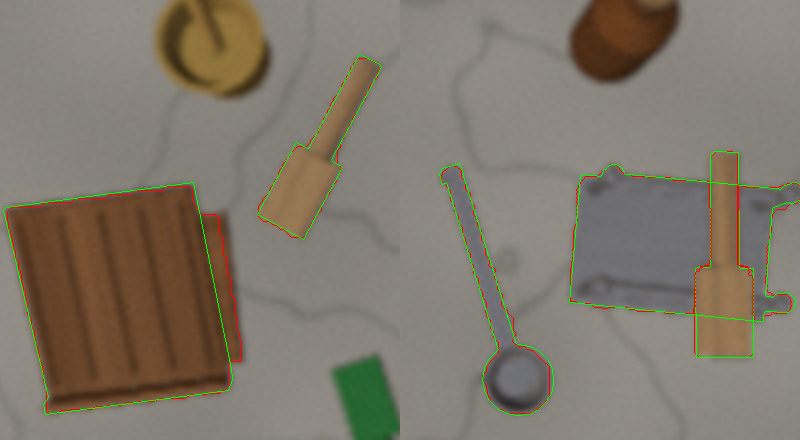

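View pics/o_scene.png

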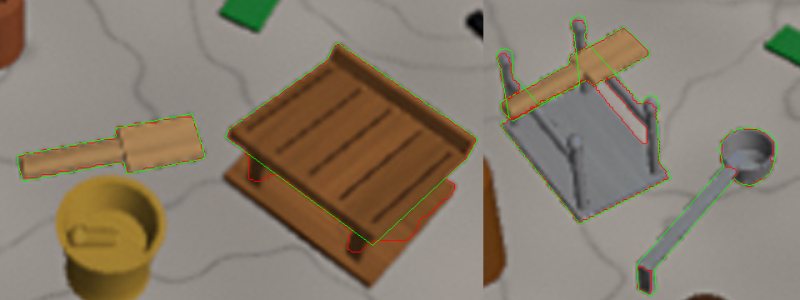

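Both overlays show the fitted outlines (green) on the two paddles at top px (226,187) and (381,212), on the board face at (176,224) and on the rack base at (372,212). Free-fit heights agree with the text to within 3 mm. The ladle at (325,222) needs a tighter fit because its GrabCut mask is poor in the scene view.

```bash
cat > m2.py <<'E'
from seg import *
import pickle
D=pickle.load(open("d0.pkl","rb"))
# ladle: mask = bluish/dark differing from local marble, near network mask
m={}
for n in C:
    g=gc(D[n],D[n,"ladle"][0]["mask"],3).astype(np.uint8)
    c,_=cv2.findContours(cv2.morphologyEx(g,cv2.MORPH_CLOSE,np.ones((5,5))),0,1);c=max(c,key=cv2.contourArea)
    cv2.drawContours(g,[c],-1,1,-1);m[n]=g>0;print(n,g.sum()/16)
for zf in(True,False):
    for n in(list(C) if not zf else [0]):
        mm=m if n==0 else {n:m[n]}
        print("ladle",zf,n,np.round(fit(LAD,mm,[.52,-.143,.295,0],zfree=zf),4) if 0 else [np.round(q,4) for q in fit(LAD,mm,[.52,-.143,.295,0],zfree=zf)])
# rack posts' ball tops: predicted pixels for eye check
Rm=R.from_euler("z",-.107).as_matrix()
for n in C: print(n,np.round(proj(n,np.array([[s*.04,t*.065,.102] for s in(-1,1) for t in(-1,1)])@Rm.T+[.5325,-.2946,0]),1).tolist())
# bystanders
for th,s,h in(("mortar",0,.04),("jar",0,.055),("bowl",0,.02),("oil",0,.1),("glass",0,.037)): print(th,np.round(atz("scene",D["scene",th][s]["extent"][:2],h),3))
V={n:cv2.resize(D[n],None,fx=S,fy=S,interpolation=cv2.INTER_CUBIC) for n in C}
x,_=fit(LAD,m,[.52,-.143,.295,0],zfree=False);Rl=R.from_euler("z",x[2]).as_matrix()
for n in C:
    cv2.drawContours(V[n],cv2.findContours(render(n,LAD,Rl,np.array([x[0],x[1],0])),0,1)[0],-1,(0,255,0),1)
    for p in RACK:
        h=cv2.convexHull(((proj(n,p@Rm.T+[.5325,-.2946,0])+.5)*S).astype(np.float32)).astype(int);cv2.polylines(V[n],[h],1,(255,255,0),1)
cv2.imwrite("pics/o2.png",cv2.resize(np.hstack([V["top"][180*S:270*S,300*S:405*S],V["scene"][130*S:220*S,195*S:290*S]]),(800,360),interpolation=cv2.INTER_AREA))
E
python3 m2.py
```

```text
scene 246.0625
top 454.5
ladle True 0 [array([ 0.522 , -0.1432,  0.2922, -0.0029]), np.float64(0.5841)]
ladle False scene [array([ 0.5239, -0.1428,  0.2904]), np.float64(0.4799)]
ladle False top [array([ 0.5227, -0.1424,  0.2908]), np.float64(0.0978)]
scene [[222.8, 135.6], [244.5, 159.8], [200.7, 145.6], [221.7, 170.7]]
top [[395.8, 225.0], [350.6, 220.4], [398.0, 197.4], [353.0, 192.9]]
mortar [0.681 0.226 0.04 ]
jar [0.621 0.006 0.055]
bowl [ 0.765 -0.007  0.02 ]
oil [ 0.69  -0.242  0.1  ]
glass [ 0.362 -0.043  0.037]
```

View pics/o2.png

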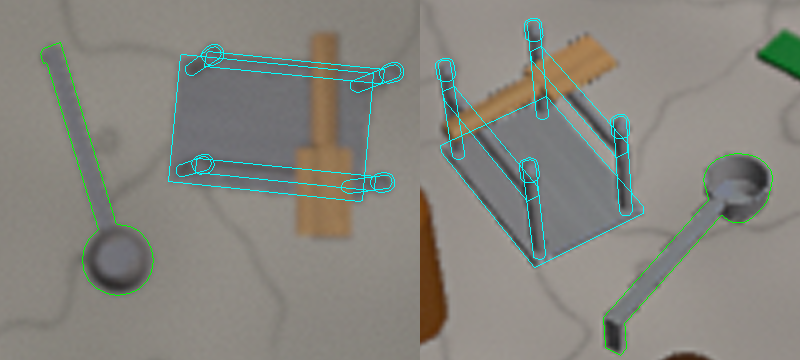

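```bash
cat > plan.py <<'E'
from h import *
F=np.diag([-1.,1,-1])
OB=dict(pa=(.618,.150,0,-.498,0),pb=(.5218,-.3172,.075,-.0155,0),lad=(.5228,-.1426,0,.2908,0),rack=(.5325,-.2946,0,-.107,0),board=(.4967,.295,.069,.1248,.38))
def frame(o):
    o=OB[o] if isinstance(o,str) else o
    return (R.from_euler("z",o[3])*R.from_euler("y",-o[4])).as_matrix(),np.array(o[:3])
def tgt(o,p,tiltframe=None):
    Rm,t=frame(o);return Rm@F,t+Rm@np.array(p)
def cur():
    o=telemetry.get_obs();return R.from_rotvec(o["orientation"]).as_matrix(),np.array(o["tcp_pos"])
def rows(A,B,n,g,dec=4):
    """rows from pose A to pose B, linear in world, n rows; prints"""
    w=R.from_matrix(A[0].T@B[0]).as_rotvec()/n;out=[];Rm,t=A
    for k in range(n):
        goal=A[1]+(B[1]-A[1])*(k+1)/n
        s=np.round(Rm.T@(goal-t),dec);tu=np.round(np.degrees(w)/6,3)
        out.append([*tu.tolist(),*s.tolist(),g]);t=t+Rm@s;Rm=Rm@R.from_rotvec(np.radians(tu*6)).as_matrix()
    return out,(Rm,t)
def show(A,wps):
    for B,n,g in wps:
        o,A=rows(A,B,n,g)
        mx=max(np.linalg.norm(x[3:6]) for x in o),max(np.linalg.norm(x[:3])*6 for x in o)
        print("#",np.round(A[1],4),"step %.3f turn %.1f"%mx)
        if all(np.allclose(x,o[0],atol=2e-4) for x in o): print(n,"x",o[0])
        else: print("\n".join(map(str,o)))
def st():
    o=telemetry.get_obs();print(round(o["clock"],2),{k:np.round(o[k],4).tolist() for k in("tcp_pos","orientation","contact_force","grip_width","gripper_force","joints")})
E
python3 - <<'E'
from plan import *
A=cur()
a=tgt("pa",(.002,0,.004));Rr,t=a
show(A,[((Rr,np.array([.42,.394,.2])),8,-.06),((Rr,t+[0,0,.15]),8,-.06),((Rr,t+[0,0,.03]),4,-.06),((Rr,t),4,-.06)])
E
```

```text
# [0.42  0.394 0.2  ] step 0.040 turn 1.2
[0.0, 0.0, 0.2, -0.0337, -0.0207, 0.0039, -0.06]
[0.0, 0.0, 0.2, -0.034, -0.0201, 0.0039, -0.06]
[0.0, 0.0, 0.2, -0.0345, -0.0193, 0.0039, -0.06]
[0.0, 0.0, 0.2, -0.0349, -0.0186, 0.004, -0.06]
[0.0, 0.0, 0.2, -0.0353, -0.0178, 0.0039, -0.06]
[0.0, 0.0, 0.2, -0.0357, -0.0172, 0.0039, -0.06]
[0.0, 0.0, 0.2, -0.0359, -0.0163, 0.0039, -0.06]
[0.0, 0.0, 0.2, -0.0364, -0.0156, 0.0039, -0.06]
# [0.6197 0.1491 0.154 ] step 0.040 turn 0.0
8 x [0.0, 0.0, -0.0, -0.0366, -0.015, 0.0058, -0.06]
# [0.6198 0.1491 0.034 ] step 0.030 turn 0.0
4 x [0.0, 0.0, -0.001, -0.0, -0.0, 0.03, -0.06]
# [0.6198 0.1491 0.004 ] step 0.007 turn 0.0
4 x [0.0, 0.0, 0.0, -0.0, -0.0, 0.0075, -0.06]
```

Emit:
apply_moves(moves=[[0, 0, 0.2, -0.034, -0.021, 0.004, -0.06], [0, 0, 0.2, -0.034, -0.02, 0.004, -0.06], [0, 0, 0.2, -0.0345, -0.019, 0.004, -0.06], [0, 0, 0.2, -0.035, -0.0185, 0.004, -0.06], [0, 0, 0.2, -0.035, -0.018, 0.004, -0.06], [0, 0, 0.2, -0.0355, -0.017, 0.004, -0.06], [0, 0, 0.2, -0.036, -0.0165, 0.004, -0.06], [0, 0, 0.2, -0.0365, -0.0155, 0.004, -0.06]])

```text
clock: 1.77
tcp_pos: [0.4211, 0.3925, 0.1994]
orientation: [0.776, 3.044, 0.001]
contact_force: [0.1, 0.6, 0.3]
grip_width: 0.0403
gripper_force: 0.0
```

Emit:
apply_moves(moves=[[0, 0, 0, -0.0365, -0.015, 0.006, -0.06], [0, 0, 0, -0.0365, -0.015, 0.006, -0.06], [0, 0, 0, -0.0365, -0.015, 0.006, -0.06], [0, 0, 0, -0.0365, -0.015, 0.006, -0.06], [0, 0, 0, -0.0365, -0.015, 0.006, -0.06], [0, 0, 0, -0.0365, -0.015, 0.006, -0.06], [0, 0, 0, -0.0365, -0.015, 0.005, -0.06], [0, 0, 0, -0.0365, -0.015, 0.005, -0.06]])

```text
clock: 2.43
tcp_pos: [0.6203, 0.1475, 0.1531]
orientation: [0.774, 3.045, 0.0]
contact_force: [0.8, 0.9, 0.1]
grip_width: 0.0404
gripper_force: 0.0
```

```bash
python3 - <<'E'
from plan import *
st();A=cur()
a=tgt("pa",(.002,0,.004));Rr,t=a
show(A,[((Rr,t+[0,0,.03]),4,-.06),((Rr,t),4,-.06)])
E
```

```text
2.43 {'tcp_pos': [0.6203, 0.1475, 0.1531], 'orientation': [0.7744, 3.0445, 0.0004], 'contact_force': [0.8022, 0.8736, 0.0547], 'grip_width': 0.0404, 'gripper_force': 0.0, 'joints': [-0.4864, 0.4999, 0.2118, 1.7333, -0.1271, 0.9216, 0.8499]}
# [0.6197 0.149  0.034 ] step 0.030 turn 0.0
4 x [0.001, 0.0, -0.0, 0.0003, 0.0003, 0.0298, -0.06]
# [0.6197 0.149  0.004 ] step 0.007 turn 0.0
4 x [-0.0, 0.0, -0.0, 0.0, 0.0, 0.0075, -0.06]
```

Emit:
apply_moves(moves=[[0, 0, 0, 0.0003, 0.0003, 0.03, -0.06], [0, 0, 0, 0.0003, 0.0003, 0.03, -0.06], [0, 0, 0, 0.0003, 0.0003, 0.03, -0.06], [0, 0, 0, 0.0003, 0.0003, 0.03, -0.06], [0, 0, 0, 0, 0, 0.01, -0.06], [0, 0, 0, 0, 0, 0.01, -0.06], [0, 0, 0, 0, 0, 0.006, -0.06], [0, 0, 0, 0, 0, 0.003, -0.06]])

```text
clock: 3.1
tcp_pos: [0.6195, 0.1509, 0.0047]
orientation: [0.775, 3.044, 0.001]
contact_force: [-0.5, 0.6, 0.2]
grip_width: 0.0404
gripper_force: 0.0
```

Emit:
apply_moves(moves=[[0, 0, 0, 0, 0, 0, -0.3], [0, 0, 0, 0, 0, 0, -0.5], [0, 0, 0, 0, 0, 0, -0.7], [0, 0, 0, 0, 0, 0, -1], [0, 0, 0, 0, 0, 0, -1], [0, 0, 0, 0, 0, 0, -1], [0, 0, 0, 0, 0, 0, -1], [0, 0, 0, 0, 0, 0, -1]], grip_force=40)

```text
clock: 3.77
tcp_pos: [0.6199, 0.151, 0.0058]
orientation: [0.774, 3.043, 0.002]
contact_force: [-1.1, 0.1, 7.0]
grip_width: 0.0164
gripper_force: 40.7
```

Emit:
apply_moves(moves=[[0, 0, 0, 0, 0, -0.003, -1], [0, 0, 0, 0, 0, -0.006, -1], [0, 0, 0, 0, 0, -0.012, -1], [0, 0, 0, 0, 0, -0.02, -1], [0, 0, 0, 0, 0, -0.03, -1], [0, 0, 0, 0, 0, -0.035, -1], [0, 0, 0, 0, 0, -0.035, -1], [0, 0, 0, 0, 0, -0.035, -1]])

```text
clock: 4.43
tcp_pos: [0.6184, 0.1505, 0.1829]
orientation: [0.775, 3.044, 0.0]
contact_force: [0.1, -0.8, -0.4]
grip_width: 0.0165
gripper_force: 39.9
```

```bash
python3 - <<'E'
from plan import *
st();A=cur()
print(proj("scene",A[1]),proj("top",A[1]))
a=tgt("board",(.004,.029,.016));Rr,t=a   # 4 mm grip-height + 12 hover; tip 2 mm off lip
up=Rr@[0,0,-1]
show(A,[((Rr,np.array([.5,.28,.22])),8,-1),((Rr,t+up*.03),8,-1)])
cv2.imwrite("pics/g1.png",cv2.resize(grab_frame("scene")[180:330,250:420],None,fx=4,fy=4))
E
```

```text
4.43 {'tcp_pos': [0.6184, 0.1505, 0.1829], 'orientation': [0.775, 3.0443, 0.0003], 'contact_force': [0.0612, -0.7563, -0.4254], 'grip_width': 0.0165, 'gripper_force': 39.9014, 'joints': [-0.4998, 0.4656, 0.2216, 1.7123, -0.1194, 0.9766, 0.8381]}
[[299.5872681  242.60001161]] [[215.54657595 175.87773946]]
# [0.5  0.28 0.22] step 0.022 turn 5.2
[-0.141, -0.438, -0.735, 0.0207, 0.0071, -0.0046, -1]
[-0.141, -0.438, -0.735, 0.0199, 0.0088, -0.0055, -1]
[-0.141, -0.438, -0.735, 0.0189, 0.0104, -0.0062, -1]
[-0.141, -0.438, -0.735, 0.0178, 0.0118, -0.0069, -1]
[-0.141, -0.438, -0.735, 0.0164, 0.0133, -0.0075, -1]
[-0.141, -0.438, -0.735, 0.015, 0.0146, -0.008, -1]
[-0.141, -0.438, -0.735, 0.0135, 0.0159, -0.0084, -1]
[-0.141, -0.438, -0.735, 0.0118, 0.0169, -0.0088, -1]
# [0.4798 0.3221 0.1131] step 0.015 turn 0.0
8 x [-0.0, -0.0, -0.0, 0.0067, 0.0055, 0.0117, -1]
```

View pics/g1.png

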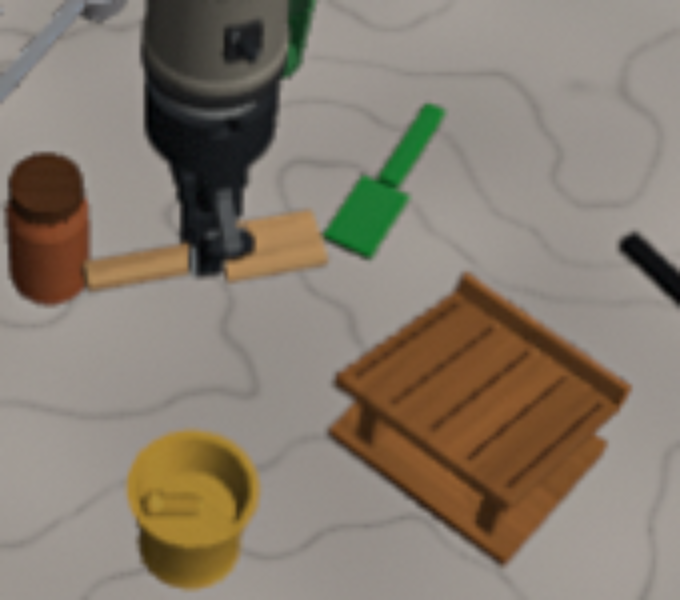

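Emit:
apply_moves(moves=[[-0.141, -0.438, -0.735, 0.0207, 0.007, -0.0046, -1], [-0.141, -0.438, -0.735, 0.02, 0.0088, -0.0055, -1], [-0.141, -0.438, -0.735, 0.019, 0.0104, -0.0062, -1], [-0.141, -0.438, -0.735, 0.018, 0.0118, -0.0069, -1], [-0.141, -0.438, -0.735, 0.0165, 0.0133, -0.0075, -1], [-0.141, -0.438, -0.735, 0.015, 0.0146, -0.008, -1], [-0.141, -0.438, -0.735, 0.0135, 0.016, -0.0084, -1], [-0.141, -0.438, -0.735, 0.012, 0.017, -0.009, -1]])

```text
clock: 5.15
tcp_pos: [0.4986, 0.2813, 0.2186]
orientation: [-0.178, 2.754, 0.035]
contact_force: [0.8, -0.6, -0.2]
grip_width: 0.0163
gripper_force: 39.9
```

```bash
python3 - <<'E'
from plan import *
st();A=cur()
a=tgt("board",(.004,.029,.016));Rr,t=a
up=Rr@[0,0,-1]
show(A,[((Rr,t+up*.03),8,-1),((Rr,t-up*.008),8,-1)])
E
```

```text
5.15 {'tcp_pos': [0.4986, 0.2813, 0.2186], 'orientation': [-0.1776, 2.7542, 0.0349], 'contact_force': [0.8294, -0.5649, -0.1506], 'grip_width': 0.0163, 'gripper_force': 39.9123, 'joints': [-0.8791, 0.1665, 0.1462, 2.0946, 0.3467, 0.5924, 0.7003]}
# [0.4798 0.3222 0.1132] step 0.014 turn 0.0
8 x [0.002, 0.003, 0.004, 0.0065, 0.0054, 0.0116, -1]
# [0.4938 0.3238 0.0779] step 0.005 turn 0.0
8 x [0.0, -0.0, 0.0, -0.0, -0.0, 0.0047, -1]
```

Emit:
apply_moves(moves=[[0, 0, 0, 0.0065, 0.0054, 0.0116, -1], [0, 0, 0, 0.0065, 0.0054, 0.0116, -1], [0, 0, 0, 0.0065, 0.0054, 0.0116, -1], [0, 0, 0, 0.0065, 0.0054, 0.0116, -1], [0, 0, 0, 0.0065, 0.0054, 0.0116, -1], [0, 0, 0, 0.0065, 0.0054, 0.0116, -1], [0, 0, 0, 0.0065, 0.0054, 0.0116, -1], [0, 0, 0, 0.0065, 0.0054, 0.0116, -1]])

```text
clock: 5.82
tcp_pos: [0.4803, 0.3218, 0.1122]
orientation: [-0.172, 2.757, 0.034]
contact_force: [0.2, -0.1, -1.9]
grip_width: 0.0166
gripper_force: 39.9
```

```bash
python3 - <<'E'
from plan import *
st();A=cur()
Rr,t=tgt("board",(.004,.029,.0085))
show(A,[((Rr,t),8,-1)])
img=grab_frame("scene");Rm,_=frame("board")
held=A[1]-A[0]@F.T@[0,0,0] 
# predicted paddle outline from tool pose: TCP at paddle (.0015,0,.0055)
Ro=A[0]@F;to=A[1]-Ro@[.0015,0,.0055]
V=cv2.resize(img,None,fx=S,fy=S,interpolation=cv2.INTER_CUBIC)
cv2.drawContours(V,cv2.findContours(render("scene",PAD,Ro,to),0,1)[0],-1,(0,255,0),1)
Rb,tb=frame("board");cv2.drawContours(V,cv2.findContours(render("scene",BOARD,Rb,tb),0,1)[0],-1,(255,255,0),1)
cv2.imwrite("pics/g2.png",V[220*S:340*S,290*S:430*S])
E
```

```text
5.82 {'tcp_pos': [0.4803, 0.3218, 0.1122], 'orientation': [-0.1717, 2.7568, 0.0338], 'contact_force': [0.2166, -0.1328, -1.95], 'grip_width': 0.0166, 'gripper_force': 39.9349, 'joints': [-1.0051, 0.3569, 0.2002, 2.162, 0.4869, 0.3751, 0.4356]}
# [0.4936 0.3238 0.0784] step 0.005 turn 0.0
8 x [0.0, 0.0, -0.001, 0.0, 0.0, 0.0046, -1]
```

View pics/g2.png

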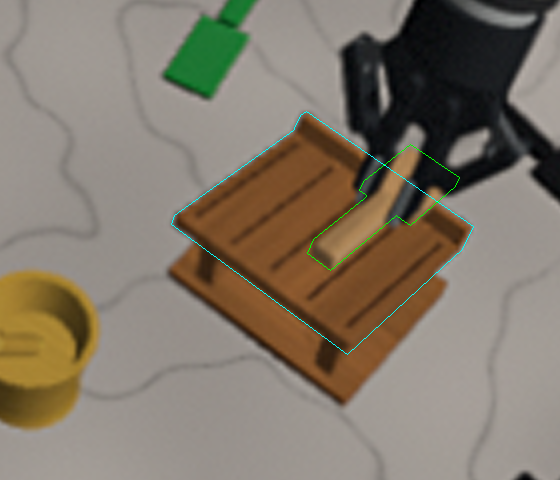

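The held paddle (handle end at about px (371,285) in the full picture) lies on its predicted outline, and the board outline fits too. I'll lower it.

Emit:
apply_moves(moves=[[0, 0, 0, 0, 0, 0.0046, -1], [0, 0, 0, 0, 0, 0.0046, -1], [0, 0, 0, 0, 0, 0.0046, -1], [0, 0, 0, 0, 0, 0.0046, -1], [0, 0, 0, 0, 0, 0.0046, -1], [0, 0, 0, 0, 0, 0.0046, -1], [0, 0, 0, 0, 0, 0.004, -1], [0, 0, 0, 0, 0, 0.003, -1]])

```text
clock: 6.53
tcp_pos: [0.4932, 0.323, 0.0795]
orientation: [-0.172, 2.758, 0.033]
contact_force: [-0.0, 0.1, -0.1]
grip_width: 0.0164
gripper_force: 39.9
```

Emit:
apply_moves(moves=[[0, 0, 0, 0, 0, 0.0005, -1], [0, 0, 0, 0, 0, 0.0005, -1], [0, 0, 0, 0, 0, 0, -1], [0, 0, 0, 0, 0, 0, -1], [0, 0, 0, 0, 0, 0, -1], [0, 0, 0, 0, 0, 0, -1], [0, 0, 0, 0, 0, 0, -1], [0, 0, 0, 0, 0, 0, -1]])

```text
clock: 7.2
tcp_pos: [0.4934, 0.3233, 0.0791]
orientation: [-0.173, 2.757, 0.033]
contact_force: [-1.0, 0.2, -0.8]
grip_width: 0.0161
gripper_force: 39.9
```

```bash
cat >> plan.py <<'E'
def inb(o):
    Rm,t=frame(o);A=cur();f=telemetry.get_obs()["contact_force"]
    print("in",o,np.round(Rm.T@(A[1]-t),4),"force",np.round(Rm.T@f,1),"rot err deg",np.round(np.degrees(R.from_matrix(F.T@Rm.T@A[0]).as_rotvec()),2))
E
python3 -c "
from plan import *
st();inb('board')"
```

```text
7.2 {'tcp_pos': [0.4934, 0.3233, 0.0791], 'orientation': [-0.1726, 2.7573, 0.0332], 'contact_force': [-0.9781, 0.2246, -0.8191], 'grip_width': 0.0161, 'gripper_force': 39.9198, 'joints': [-1.002, 0.4352, 0.2228, 2.1557, 0.5086, 0.2996, 0.4147]}
in board [0.004  0.0284 0.0093] force [-1.2  0.3 -0.4] rot err deg [-0.01  0.03 -0.01]
```

Emit:
apply_moves(moves=[[0, 0, 0, 0.0005, 0, 0.0005, -1], [0, 0, 0, 0.0005, 0, 0.0005, -1], [0, 0, 0, 0.0005, 0, 0.0005, -1], [0, 0, 0, 0, 0, 0.0005, -1], [0, 0, 0, 0, 0, 0, -1], [0, 0, 0, 0, 0, 0, -1], [0, 0, 0, 0, 0, 0, -1], [0, 0, 0, 0, 0, 0, -1]])

```text
clock: 7.87
tcp_pos: [0.4928, 0.3232, 0.0766]
orientation: [-0.172, 2.757, 0.033]
contact_force: [-0.4, 0.4, -1.4]
grip_width: 0.0166
gripper_force: 39.9
```

```bash
python3 -c "
from plan import *
inb('board')"
```

```text
in board [0.0025 0.0284 0.0072] force [-0.9  0.4 -1.1] rot err deg [-0.    0.03 -0.01]
```

Emit:
apply_moves(moves=[[0, 0, 0, 0, 0, 0.0005, -1], [0, 0, 0, 0, 0, 0.0005, -1], [0, 0, 0, 0, 0, 0.0005, -1], [0, 0, 0, 0, 0, 0, -1], [0, 0, 0, 0, 0, 0, -1], [0, 0, 0, 0, 0, 0, -1], [0, 0, 0, 0, 0, 0, -1], [0, 0, 0, 0, 0, 0, -1]])

```text
clock: 8.53
tcp_pos: [0.4929, 0.3232, 0.0763]
orientation: [-0.172, 2.757, 0.033]
contact_force: [-10.6, -4.5, 18.2]
grip_width: 0.0166
gripper_force: 42.3
```

```bash
python3 -c "
from plan import *
inb('board')"
```

```text
in board [0.0025 0.0285 0.0069] force [-3.6 -3.2 21. ] rot err deg [-0.01  0.02  0.01]
```

Emit:
apply_moves(moves=[[0, 0, 0, 0, 0, -0.0005, -1], [0, 0, 0, 0, 0, -0.0005, -1], [0, 0, 0, 0.0005, 0, 0, -1], [0, 0, 0, 0.0005, 0, 0, -1], [0, 0, 0, 0, 0, 0, -1], [0, 0, 0, 0, 0, 0, -1], [0, 0, 0, 0, 0, 0, -1], [0, 0, 0, 0, 0, 0, -1]])

```text
clock: 9.2
tcp_pos: [0.4929, 0.3232, 0.0764]
orientation: [-0.172, 2.756, 0.034]
contact_force: [-0.8, -2.2, 6.1]
grip_width: 0.0161
gripper_force: 40.7
```

```bash
python3 -c "
from plan import *
inb('board')"
```

```text
in board [0.0025 0.0285 0.007 ] force [ 1.2 -2.   6. ] rot err deg [-0.02 -0.04  0.03]
```

Emit:
apply_moves(moves=[[0, 0, 0, 0, 0, 0, -0.55], [0, 0, 0, 0, 0, 0, -0.45], [0, 0, 0, 0, 0, 0, -0.3], [0, 0, 0, 0, 0, 0, -0.2], [0, 0, 0, 0, 0, 0, -0.2], [0, 0, 0, 0, 0, 0, -0.2], [0, 0, 0, 0, 0, -0.003, -0.2], [0, 0, 0, 0, 0, -0.005, -0.2]])

```text
clock: 9.87
tcp_pos: [0.4888, 0.3224, 0.083]
orientation: [-0.173, 2.758, 0.032]
contact_force: [0.2, -0.8, -0.8]
grip_width: 0.0342
gripper_force: 0.0
```

Emit:
apply_moves(moves=[[0, 0, 0, 0, 0, -0.01, -0.2], [0, 0, 0, 0, 0, -0.02, -0.2], [0, 0, 0, 0, 0, -0.03, -0.2], [0, 0, 0, 0, 0, -0.035, -0.2], [0, 0, 0, 0, 0, -0.035, -0.2], [0, 0, 0, 0, 0, -0.02, -0.2], [0, 0, 0, 0, 0, -0.01, -0.2], [0, 0, 0, 0, 0, 0, -0.2]])

```text
clock: 10.53
tcp_pos: [0.4303, 0.3162, 0.2346]
orientation: [-0.173, 2.755, 0.039]
contact_force: [-0.0, -0.6, 1.0]
grip_width: 0.034
gripper_force: 0.0
```

```bash
python3 - <<'E'
from plan import *
st();A=cur()
Rr,t=tgt("pb",(.002,0,.0))
show(A,[((Rr,np.array([.52,0,.24])),8,-.06),((Rr,np.array([t[0],t[1],.17])),8,-.06)])
E
```

```text
10.53 {'tcp_pos': [0.4303, 0.3162, 0.2346], 'orientation': [-0.1725, 2.7545, 0.0388], 'contact_force': [-0.0308, -0.6137, 1.0254], 'grip_width': 0.034, 'gripper_force': 0.0, 'joints': [-1.0457, 0.091, 0.1399, 2.1392, 0.4092, 0.6739, 0.4966]}
# [0.52 0.   0.24] step 0.041 turn 2.9
[0.037, 0.455, 0.166, -0.006, -0.0406, 0.0015, -0.06]
[0.037, 0.455, 0.166, -0.0068, -0.0405, 0.0014, -0.06]
[0.037, 0.455, 0.166, -0.0076, -0.0404, 0.0012, -0.06]
[0.037, 0.455, 0.166, -0.0083, -0.0402, 0.001, -0.06]
[0.037, 0.455, 0.166, -0.0091, -0.0401, 0.0007, -0.06]
[0.037, 0.455, 0.166, -0.0097, -0.0399, 0.0004, -0.06]
[0.037, 0.455, 0.166, -0.0105, -0.0398, 0.0001, -0.06]
[0.037, 0.455, 0.166, -0.0112, -0.0395, -0.0003, -0.06]
# [ 0.5238 -0.3172  0.17  ] step 0.041 turn 0.0
8 x [-0.0, 0.0, -0.0, -0.0011, -0.0396, 0.0088, -0.06]
```

Emit:
apply_moves(moves=[[0.037, 0.455, 0.166, -0.006, -0.0406, 0.0015, -0.06], [0.037, 0.455, 0.166, -0.0068, -0.0405, 0.0014, -0.06], [0.037, 0.455, 0.166, -0.0076, -0.0404, 0.0012, -0.06], [0.037, 0.455, 0.166, -0.0083, -0.0402, 0.001, -0.06], [0.037, 0.455, 0.166, -0.009, -0.04, 0.0007, -0.06], [0.037, 0.455, 0.166, -0.0097, -0.04, 0.0004, -0.06], [0.037, 0.455, 0.166, -0.0105, -0.04, 0, -0.06], [0.037, 0.455, 0.166, -0.0112, -0.0395, 0, -0.06]])

```text
clock: 11.2
tcp_pos: [0.5194, -0.0037, 0.237]
orientation: [-0.028, -3.136, 0.008]
contact_force: [2.3, -0.2, 0.5]
grip_width: 0.0405
gripper_force: 0.0
```

Emit:
apply_moves(moves=[[0, 0, 0, -0.001, -0.0396, 0.009, -0.06], [0, 0, 0, -0.001, -0.0396, 0.009, -0.06], [0, 0, 0, -0.001, -0.0396, 0.009, -0.06], [0, 0, 0, -0.001, -0.0396, 0.009, -0.06], [0, 0, 0, -0.001, -0.0396, 0.009, -0.06], [0, 0, 0, -0.001, -0.0396, 0.009, -0.06], [0, 0, 0, -0.001, -0.0396, 0.009, -0.06], [0, 0, 0, -0.001, -0.0396, 0.007, -0.06]])

```text
clock: 11.87
tcp_pos: [0.5207, -0.3204, 0.1668]
orientation: [-0.027, -3.136, 0.007]
contact_force: [0.8, 0.5, 0.6]
grip_width: 0.0398
gripper_force: 0.0
```

```bash
python3 - <<'E'
from plan import *
from seg import gc
st();A=cur()
# check placed paddle_a on the board (tilted frame fit)
m={}
for n in C:
    img=grab_frame(n);L=silhouettes("paddle_a",n)
    Rb,tb=frame("board");u=proj(n,tb+Rb@[0,.0285,.005])[0]
    L=[d for d in L if np.hypot(*(np.array(d["extent"][:2])-u))<12];print(n,np.round(u),[(round(d["p"],2),np.round(d["extent"],0).tolist()) for d in L])
    if L: m[n]=gc(img,L[0]["mask"],3)
if m:
    p=tb+Rb@[.001,.0285,0]
    x,f=fit(PAD,m,[*p[:2],.125,p[2]],.38);print(np.round(x,4),f,"in board",np.round(Rb.T@(np.array([x[0],x[1],x[3]])-tb),4))
    x,f=fit(PAD,m,[*p[:2],.125,p[2]],.38,zfree=False);print(np.round(x,4),f,"in board",np.round(Rb.T@(np.array([x[0],x[1],p[2]])-tb),4))
Rr,t=tgt("pb",(.002,0,-.007))
show(A,[((Rr,t),8,-.06)])
E
```

```text
11.87 {'tcp_pos': [0.5207, -0.3204, 0.1668], 'orientation': [-0.0269, -3.1355, 0.0066], 'contact_force': [0.753, 0.5347, 0.6095], 'grip_width': 0.0398, 'gripper_force': 0.0, 'joints': [0.0686, 0.4803, 0.509, 1.8, -0.2751, 0.9362, 2.2483]}
scene [379. 282.] [(0.65, [382.0, 284.0, 34.0, 29.0])]
top [164. 225.] [(0.69, [165.0, 224.0, 20.0, 50.0])]
[0.492  0.326  0.135  0.0731] 0.3153245971583123 in board [0.0008 0.0314 0.0041]
[0.4903 0.3255 0.1408] 0.336097717942333 in board [-0.0022  0.0311  0.0013]
# [ 0.5238 -0.3173  0.068 ] step 0.012 turn 0.1
8 x [-0.005, -0.007, -0.002, -0.0005, 0.0005, 0.0123, -0.06]
```

Emit:
apply_moves(moves=[[0, 0, 0, -0.0005, 0.0005, 0.0123, -0.06], [0, 0, 0, -0.0005, 0.0005, 0.0123, -0.06], [0, 0, 0, -0.0005, 0.0005, 0.0123, -0.06], [0, 0, 0, -0.0005, 0.0005, 0.0123, -0.06], [0, 0, 0, -0.0005, 0.0005, 0.0123, -0.06], [0, 0, 0, 0, 0, 0.0123, -0.06], [0, 0, 0, 0, 0, 0.012, -0.06], [0, 0, 0, 0, 0, 0.012, -0.06]])

```text
clock: 12.73
tcp_pos: [0.5244, -0.3163, 0.0703]
orientation: [-0.026, -3.139, 0.007]
contact_force: [0.9, -0.0, 0.3]
grip_width: 0.0404
gripper_force: 0.0
```

Emit:
apply_moves(moves=[[0, 0, 0, 0, 0, 0, -0.3], [0, 0, 0, 0, 0, 0, -0.45], [0, 0, 0, 0, 0, 0, -0.6], [0, 0, 0, 0, 0, 0, -1], [0, 0, 0, 0, 0, 0, -1], [0, 0, 0, 0, 0, 0, -1], [0, 0, 0, 0, 0, 0, -1], [0, 0, 0, 0, 0, 0, -1]])

```text
clock: 13.4
tcp_pos: [0.5246, -0.3164, 0.0719]
orientation: [-0.026, -3.14, 0.007]
contact_force: [-0.7, 0.0, -0.6]
grip_width: 0.017
gripper_force: 40.7
```

```bash
python3 -c "
from plan import *
st();inb('pb')"
```

```text
13.4 {'tcp_pos': [0.5246, -0.3164, 0.0719], 'orientation': [-0.026, -3.1396, 0.0071], 'contact_force': [-0.7217, 0.0424, -0.5617], 'grip_width': 0.017, 'gripper_force': 40.7017, 'joints': [0.1138, 0.6026, 0.4424, 1.8571, -0.3529, 0.7595, 2.301]}
in pb [ 0.0028  0.0009 -0.0031] force [-0.7  0.  -0.6] rot err deg [0.26 0.1  0.06]
```

Emit:
apply_moves(moves=[[0, 0, 0, 0, 0, 0, -0.55], [0, 0, 0, 0, 0, 0, -0.3], [0, 0, 0, 0, 0, -0.002, -0.3], [0, 0, 0, 0, 0, -0.004, -0.3], [0, 0, 0, 0, 0, -0.003, -0.3], [0, 0, 0, 0, 0, 0, -0.3], [0, 0, 0, 0, 0, 0, -0.3], [0, 0, 0, 0, 0, 0, -0.3]])

```text
clock: 14.07
tcp_pos: [0.5246, -0.3163, 0.0808]
orientation: [-0.026, -3.139, 0.007]
contact_force: [-0.0, 0.8, -0.5]
grip_width: 0.0301
gripper_force: 0.0
```

Emit:
apply_moves(moves=[[0, 0, 0, 0, 0, 0, -0.4], [0, 0, 0, 0, 0, 0, -0.5], [0, 0, 0, 0, 0, 0, -0.6], [0, 0, 0, 0, 0, 0, -1], [0, 0, 0, 0, 0, 0, -1], [0, 0, 0, 0, 0, 0, -1], [0, 0, 0, 0, 0, 0, -1], [0, 0, 0, 0, 0, 0, -1]])

```text
clock: 14.73
tcp_pos: [0.5245, -0.3163, 0.0808]
orientation: [-0.026, -3.139, 0.007]
contact_force: [-0.6, 0.1, 1.1]
grip_width: 0.0165
gripper_force: 40.1
```

```bash
python3 -c "
from plan import *
st();inb('pb')"
```

```text
14.73 {'tcp_pos': [0.5245, -0.3163, 0.0808], 'orientation': [-0.0261, -3.1392, 0.0067], 'contact_force': [-0.5981, 0.0831, 1.1018], 'grip_width': 0.0165, 'gripper_force': 40.1478, 'joints': [0.1084, 0.5904, 0.4495, 1.8534, -0.3456, 0.7756, 2.2953]}
in pb [0.0027 0.0009 0.0058] force [-0.6  0.1  1.1] rot err deg [0.25 0.13 0.07]
```

Emit:
apply_moves(moves=[[0, 0, 0, 0, 0, -0.002, -1], [0, 0, 0, 0, 0, -0.006, -1], [0, 0, 0, 0, 0, -0.012, -1], [0, 0, 0, 0, 0, -0.02, -1], [0, 0, 0, 0, 0, -0.03, -1], [0, 0, 0, 0, 0, -0.035, -1], [0, 0, 0, 0, 0, -0.035, -1], [0, 0, 0, 0, 0, -0.03, -1]])

```text
clock: 15.4
tcp_pos: [0.525, -0.3161, 0.2543]
orientation: [-0.027, -3.141, 0.009]
contact_force: [0.8, -0.1, -1.0]
grip_width: 0.0166
gripper_force: 39.9
```

```bash
python3 - <<'E'
from plan import *
st();A=cur()
Rr,t=tgt("board",(.005,-.028,.0105));up=-Rr[:,2]
R2=A[0]@R.from_rotvec(.5*R.from_matrix(A[0].T@Rr).as_rotvec()).as_matrix()
h=t+up*.07
show(A,[((R2,np.array([.5,-.03,.25])),8,-1),((Rr,h+[0,0,.05]),8,-1),((Rr,t),8,-1)])
img=grab_frame("scene");Ro=A[0]@F;to=A[1]-Ro@[.0027,0,.0058]
V=cv2.resize(img,None,fx=S,fy=S,interpolation=cv2.INTER_CUBIC)
cv2.drawContours(V,cv2.findContours(render("scene",PAD,Ro,to),0,1)[0],-1,(0,255,0),1)
Rb,tb=frame("board");cv2.drawContours(V,cv2.findContours(render("scene",PAD,Rb,tb+Rb@[.001,.0285,0]),0,1)[0],-1,(0,255,0),1)
cv2.imwrite("pics/g3.png",np.hstack([V[90*S:190*S,180*S:280*S],V[230*S:330*S,320*S:415*S]]))
E
```

```text
15.4 {'tcp_pos': [0.525, -0.3161, 0.2543], 'orientation': [-0.0272, -3.1414, 0.0086], 'contact_force': [0.8247, -0.0644, -1.0295], 'grip_width': 0.0166, 'gripper_force': 39.854, 'joints': [0.0229, 0.3869, 0.5508, 1.7163, -0.2183, 1.0982, 2.1937]}
# [ 0.5  -0.03  0.25] step 0.036 turn 1.5
[-0.019, -0.227, -0.083, 0.0037, 0.0357, 0.0003, -1]
[-0.019, -0.227, -0.083, 0.0035, 0.0358, 0.0004, -1]
[-0.019, -0.227, -0.083, 0.0031, 0.0357, 0.0003, -1]
[-0.019, -0.227, -0.083, 0.0029, 0.0358, 0.0003, -1]
[-0.019, -0.227, -0.083, 0.0025, 0.0358, 0.0003, -1]
[-0.019, -0.227, -0.083, 0.0022, 0.0359, 0.0004, -1]
[-0.019, -0.227, -0.083, 0.0019, 0.0358, 0.0003, -1]
[-0.019, -0.227, -0.083, 0.0017, 0.0359, 0.0004, -1]
# [0.4751 0.2641 0.1956] step 0.038 turn 1.4
[-0.02, -0.226, -0.083, 0.0024, 0.0368, 0.0066, -1]
[-0.02, -0.226, -0.083, 0.0023, 0.0369, 0.0066, -1]
[-0.02, -0.226, -0.083, 0.0021, 0.0369, 0.0067, -1]
[-0.02, -0.226, -0.083, 0.0019, 0.0368, 0.0066, -1]
[-0.02, -0.226, -0.083, 0.0018, 0.0369, 0.0067, -1]
[-0.02, -0.226, -0.083, 0.0016, 0.0368, 0.0068, -1]
[-0.02, -0.226, -0.083, 0.0015, 0.0369, 0.0068, -1]
[-0.02, -0.226, -0.083, 0.0013, 0.0369, 0.0068, -1]
# [0.5009 0.2673 0.0806] step 0.015 turn 0.0
8 x [0.0, -0.0, -0.0, 0.0023, -0.0, 0.0146, -1]
```

View pics/g3.png

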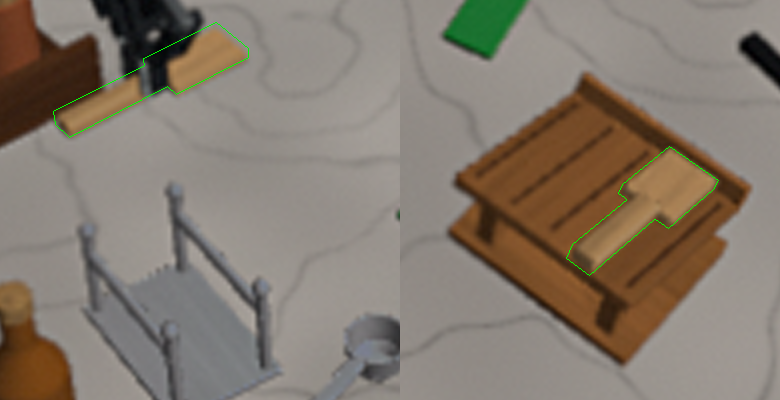

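The picture shows paddle_b held exactly on its predicted outline. Paddle_a lies flat on the board against the lip, with its blade end at about px (497,274) in the full image.

Emit:
apply_moves(moves=[[-0.019, -0.227, -0.083, 0.0037, 0.0357, 0, -1], [-0.019, -0.227, -0.083, 0.0035, 0.0357, 0, -1], [-0.019, -0.227, -0.083, 0.003, 0.0357, 0, -1], [-0.019, -0.227, -0.083, 0.003, 0.0357, 0, -1], [-0.019, -0.227, -0.083, 0.0025, 0.0357, 0, -1], [-0.019, -0.227, -0.083, 0.002, 0.0357, 0, -1], [-0.019, -0.227, -0.083, 0.002, 0.0357, 0, -1], [-0.019, -0.227, -0.083, 0.0017, 0.0357, 0, -1]])

```text
clock: 16.12
tcp_pos: [0.4992, -0.0289, 0.2504]
orientation: [-0.079, 2.95, 0.016]
contact_force: [1.1, 1.2, -0.4]
grip_width: 0.0167
gripper_force: 39.9
```

Emit:
apply_moves(moves=[[-0.02, -0.226, -0.083, 0.0024, 0.037, 0.0066, -1], [-0.02, -0.226, -0.083, 0.0023, 0.037, 0.0066, -1], [-0.02, -0.226, -0.083, 0.002, 0.037, 0.0066, -1], [-0.02, -0.226, -0.083, 0.002, 0.037, 0.0066, -1], [-0.02, -0.226, -0.083, 0.0018, 0.037, 0.0067, -1], [-0.02, -0.226, -0.083, 0.0016, 0.037, 0.0067, -1], [-0.02, -0.226, -0.083, 0.0015, 0.037, 0.0067, -1], [-0.02, -0.226, -0.083, 0.0013, 0.037, 0.0067, -1]])

```text
clock: 16.78
tcp_pos: [0.4741, 0.2666, 0.1966]
orientation: [-0.172, 2.757, 0.037]
contact_force: [1.1, -0.7, 0.7]
grip_width: 0.0168
gripper_force: 39.9
```

```bash
python3 - <<'E'
from plan import *
st();A=cur();inb("board")
Rr,t=tgt("board",(.005,-.028,.0105));up=-Rr[:,2]
show(A,[((Rr,t+up*.03),8,-1),((Rr,t),8,-1)])
E
```

```text
16.78 {'tcp_pos': [0.4741, 0.2666, 0.1966], 'orientation': [-0.1717, 2.7566, 0.0374], 'contact_force': [1.1476, -0.6699, 0.6797], 'grip_width': 0.0168, 'gripper_force': 39.8852, 'joints': [-0.8869, 0.151, 0.1393, 2.1746, 0.3914, 0.5373, 0.6332]}
in board [ 0.0232 -0.0254  0.1281] force [ 1.2 -0.8  0.2] rot err deg [-0.17 -0.02  0.06]
# [0.4899 0.2659 0.1085] step 0.011 turn 0.0
8 x [0.003, 0.0, -0.001, 0.0023, -0.0004, 0.011, -1]
# [0.5009 0.2673 0.0806] step 0.004 turn 0.0
8 x [0.0, 0.0, -0.0, -0.0, 0.0, 0.0038, -1]
```

Emit:
apply_moves(moves=[[0, 0, 0, 0.0023, -0.0004, 0.011, -1], [0, 0, 0, 0.0023, -0.0004, 0.011, -1], [0, 0, 0, 0.0023, -0.0004, 0.011, -1], [0, 0, 0, 0.0023, -0.0004, 0.011, -1], [0, 0, 0, 0.0023, -0.0004, 0.011, -1], [0, 0, 0, 0.0023, -0.0004, 0.011, -1], [0, 0, 0, 0.0023, -0.0004, 0.011, -1], [0, 0, 0, 0.0023, -0.0004, 0.011, -1]])

```text
clock: 17.45
tcp_pos: [0.4905, 0.2638, 0.1076]
orientation: [-0.172, 2.758, 0.036]
contact_force: [0.3, 0.4, -1.6]
grip_width: 0.0171
gripper_force: 39.9
```

Emit:
apply_moves(moves=[[0, 0, 0, 0, 0, 0.005, -1], [0, 0, 0, 0, 0, 0.005, -1], [0, 0, 0, 0, 0, 0.005, -1], [0, 0, 0, 0, 0, 0.005, -1], [0, 0, 0, 0, 0, 0.005, -1], [0, 0, 0, 0, 0, 0.004, -1], [0, 0, 0, 0, 0, 0.001, -1], [0, 0, 0, 0, 0, 0, -1]])

```text
clock: 18.12
tcp_pos: [0.5008, 0.2652, 0.0791]
orientation: [-0.173, 2.759, 0.035]
contact_force: [-1.0, -0.1, -0.7]
grip_width: 0.0166
gripper_force: 39.9
```

```bash
python3 -c "
from plan import *
inb('board')"
```

```text
in board [ 0.0041 -0.0301  0.0092] force [-1.2  0.  -0.3] rot err deg [-0.07  0.15  0.  ]
```

Emit:
apply_moves(moves=[[0, 0, 0, 0, 0, 0.0006, -1], [0, 0, 0, 0, 0, 0.0006, -1], [0, 0, 0, 0, 0, 0.0006, -1], [0, 0, 0, 0, 0, 0.0004, -1], [0, 0, 0, 0, 0, 0, -1], [0, 0, 0, 0, 0, 0, -1], [0, 0, 0, 0, 0, 0, -1], [0, 0, 0, 0, 0, 0, -1]])

```text
clock: 18.78
tcp_pos: [0.5016, 0.2654, 0.0774]
orientation: [-0.173, 2.759, 0.036]
contact_force: [0.4, 0.5, -0.2]
grip_width: 0.0167
gripper_force: 39.9
```

```bash
python3 -c "
from plan import *
inb('board')"
```

```text
in board [ 0.0042 -0.0299  0.0073] force [ 0.4  0.5 -0.4] rot err deg [-0.11  0.13  0.  ]
```

Emit:
apply_moves(moves=[[0, 0, 0, 0, 0, 0.0004, -1], [0, 0, 0, 0, 0, 0.0004, -1], [0, 0, 0, 0, 0, 0, -1], [0, 0, 0, 0, 0, 0, -1], [0, 0, 0, 0, 0, 0, -1], [0, 0, 0, 0, 0, 0, -1], [0, 0, 0, 0, 0, 0, -1], [0, 0, 0, 0, 0, 0, -1]])

```text
clock: 19.45
tcp_pos: [0.5018, 0.2655, 0.0771]
orientation: [-0.173, 2.759, 0.036]
contact_force: [-5.3, -1.3, 9.0]
grip_width: 0.0161
gripper_force: 41.1
```

```bash
python3 -c "
from plan import *
inb('board')"
```

```text
in board [ 0.0042 -0.0299  0.007 ] force [-1.7 -0.7 10.4] rot err deg [-0.11  0.11  0.01]
```

Touching the board with about 10 N. I'll release and retract.

Emit:
apply_moves(moves=[[0, 0, 0, 0, 0, -0.0003, -0.6], [0, 0, 0, 0, 0, 0, -0.5], [0, 0, 0, 0, 0, 0, -0.4], [0, 0, 0, 0, 0, 0, -0.2], [0, 0, 0, 0, 0, 0, -0.2], [0, 0, 0, 0, 0, 0, -0.2], [0, 0, 0, 0, 0, -0.003, -0.2], [0, 0, 0, 0, 0, -0.005, -0.2]])

```text
clock: 20.12
tcp_pos: [0.4986, 0.2648, 0.0841]
orientation: [-0.173, 2.76, 0.034]
contact_force: [0.4, 0.1, 0.3]
grip_width: 0.034
gripper_force: 0.0
```

Emit:
apply_moves(moves=[[0, 0, 0, 0, 0, -0.01, -0.2], [0, 0, 0, 0, 0, -0.02, -0.2], [0, 0, 0, 0, 0, -0.03, -0.2], [0, 0, 0, 0, 0, -0.035, -0.2], [0, 0, 0, 0, 0, -0.035, -0.2], [0, 0, 0, 0, 0, -0.02, -0.2], [0, 0, 0, 0, 0, -0.01, -0.2], [0, 0, 0, 0, 0, 0, -0.2]])

```text
clock: 20.78
tcp_pos: [0.4405, 0.2582, 0.2358]
orientation: [-0.173, 2.756, 0.041]
contact_force: [0.8, 0.4, -0.5]
grip_width: 0.0342
gripper_force: 0.0
```

```bash
python3 - <<'E'
from plan import *
st();A=cur()
Rr,t=tgt("lad",(.0,0,.015))
show(A,[((Rr,np.array([.5,.07,.24])),8,-.2),((Rr,np.array([t[0],t[1],.14])),8,-.2)])
E
```

```text
20.78 {'tcp_pos': [0.4405, 0.2582, 0.2358], 'orientation': [-0.1725, 2.7556, 0.0407], 'contact_force': [0.7515, 0.3909, -0.464], 'grip_width': 0.0342, 'gripper_force': 0.0, 'joints': [-0.9133, 0.0354, 0.1144, 2.1949, 0.3848, 0.641, 0.6174]}
# [0.5  0.07 0.24] step 0.025 turn 3.0
[-0.031, 0.455, -0.195, -0.0043, -0.0243, 0.001, -0.2]
[-0.031, 0.455, -0.195, -0.0039, -0.0243, 0.0008, -0.2]
[-0.031, 0.455, -0.195, -0.0035, -0.0245, 0.0005, -0.2]
[-0.031, 0.455, -0.195, -0.0029, -0.0245, 0.0003, -0.2]
[-0.031, 0.455, -0.195, -0.0025, -0.0245, 0.0001, -0.2]
[-0.031, 0.455, -0.195, -0.0019, -0.0246, -0.0001, -0.2]
[-0.031, 0.455, -0.195, -0.0014, -0.0246, -0.0003, -0.2]
[-0.031, 0.455, -0.195, -0.001, -0.0247, -0.0004, -0.2]
# [ 0.5228 -0.1426  0.14  ] step 0.030 turn 0.0
8 x [-0.0, -0.0, -0.001, 0.0049, -0.0263, 0.0125, -0.2]
```

Emit:
apply_moves(moves=[[-0.031, 0.455, -0.195, -0.0043, -0.0243, 0.001, -0.2], [-0.031, 0.455, -0.195, -0.004, -0.0243, 0.0008, -0.2], [-0.031, 0.455, -0.195, -0.0035, -0.0245, 0.0005, -0.2], [-0.031, 0.455, -0.195, -0.003, -0.0245, 0.0003, -0.2], [-0.031, 0.455, -0.195, -0.0025, -0.0245, 0, -0.2], [-0.031, 0.455, -0.195, -0.002, -0.0245, 0, -0.2], [-0.031, 0.455, -0.195, -0.0014, -0.0245, 0, -0.2], [-0.031, 0.455, -0.195, -0.001, -0.0247, 0, -0.2]])

```text
clock: 21.45
tcp_pos: [0.4999, 0.0677, 0.2357]
orientation: [0.453, -3.1, 0.007]
contact_force: [0.3, -0.1, -1.1]
grip_width: 0.0345
gripper_force: 0.0
```

Emit:
apply_moves(moves=[[0, 0, 0, 0.005, -0.0263, 0.0125, -0.2], [0, 0, 0, 0.005, -0.0263, 0.0125, -0.2], [0, 0, 0, 0.005, -0.0263, 0.0125, -0.2], [0, 0, 0, 0.005, -0.0263, 0.0125, -0.2], [0, 0, 0, 0.005, -0.0263, 0.0125, -0.2], [0, 0, 0, 0.005, -0.0263, 0.0125, -0.2], [0, 0, 0, 0.005, -0.0263, 0.0125, -0.2], [0, 0, 0, 0.005, -0.0263, 0.0125, -0.2]])

```text
clock: 22.12
tcp_pos: [0.5205, -0.1458, 0.1356]
orientation: [0.452, -3.102, 0.007]
contact_force: [0.8, -0.5, 0.0]
grip_width: 0.0339
gripper_force: 0.0
```

```bash
python3 - <<'E'
from plan import *
st();A=cur();inb("lad")
Rr,t=tgt("lad",(.0,0,.015))
show(A,[((Rr,t),8,-.2)])
img=grab_frame("scene");Rb,tb=frame("board")
V=cv2.resize(img,None,fx=S,fy=S,interpolation=cv2.INTER_CUBIC)
for p in([.001,.0285,0],[.0015,-.03,0]): cv2.drawContours(V,cv2.findContours(render("scene",PAD,Rb,tb+Rb@p),0,1)[0],-1,(0,255,0),1)
Rl,tl=frame("lad");cv2.drawContours(V,cv2.findContours(render("scene",LAD,Rl,tl),0,1)[0],-1,(0,255,0),1)
cv2.imwrite("pics/g4.png",np.hstack([V[130*S:230*S,220*S:310*S],V[230*S:330*S,320*S:415*S]]))
E
```

```text
22.12 {'tcp_pos': [0.5205, -0.1458, 0.1356], 'orientation': [0.4517, -3.102, 0.0067], 'contact_force': [0.8302, -0.4524, 0.0367], 'grip_width': 0.0339, 'gripper_force': 0.0, 'joints': [-0.1593, 0.3948, 0.3921, 1.9848, -0.1966, 0.8041, 2.2033]}
in lad [-0.0031 -0.0024  0.1356] force [ 0.7 -0.7  0. ] rot err deg [0.18 0.43 0.09]
# [ 0.5228 -0.1426  0.015 ] step 0.015 turn 0.1
8 x [-0.004, -0.009, -0.002, -0.0005, 0.0003, 0.0151, -0.2]
```

View pics/g4.png

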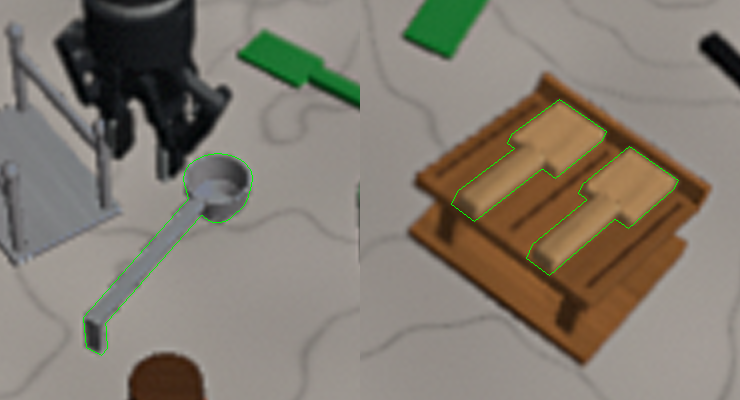

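The picture shows both paddles flat on the board on their predicted outlines, blade ends at the lip, and the ladle undisturbed. Next I'll lower onto the ladle handle.

Emit:
apply_moves(moves=[[-0.004, -0.009, 0, -0.0005, 0.0003, 0.017, -0.2], [-0.004, -0.009, 0, -0.0005, 0.0003, 0.017, -0.2], [-0.004, -0.009, 0, -0.0005, 0.0003, 0.017, -0.2], [-0.004, -0.009, 0, -0.0005, 0.0003, 0.017, -0.2], [-0.004, -0.009, 0, -0.0005, 0.0003, 0.017, -0.2], [-0.004, -0.009, 0, -0.0005, 0.0003, 0.017, -0.2], [-0.004, -0.009, 0, 0, 0.0003, 0.012, -0.2], [-0.004, -0.009, 0, 0, 0, 0.007, -0.2]])

```text
clock: 22.83
tcp_pos: [0.522, -0.1413, 0.0144]
orientation: [0.453, -3.108, -0.002]
contact_force: [-0.6, -0.2, 0.8]
grip_width: 0.0342
gripper_force: 0.0
```

Emit:
apply_moves(moves=[[0, 0, 0, 0, 0, 0, -0.4], [0, 0, 0, 0, 0, 0, -0.55], [0, 0, 0, 0, 0, 0, -0.7], [0, 0, 0, 0, 0, 0, -1], [0, 0, 0, 0, 0, 0, -1], [0, 0, 0, 0, 0, 0, -1], [0, 0, 0, 0, 0, 0, -1], [0, 0, 0, 0, 0, 0, -1]], grip_force=60)

```text
clock: 23.5
tcp_pos: [0.524, -0.1414, 0.0174]
orientation: [-0.453, 3.105, 0.001]
contact_force: [0.0, -0.5, 1.0]
grip_width: 0.0124
gripper_force: 58.8
```

```bash
python3 -c "
from plan import *
st();inb('lad')"
```

```text
23.5 {'tcp_pos': [0.524, -0.1414, 0.0174], 'orientation': [-0.4529, 3.1049, 0.0008], 'contact_force': [0.0255, -0.5103, 1.0265], 'grip_width': 0.0124, 'gripper_force': 58.7651, 'joints': [-0.0794, 0.5823, 0.2934, 2.0394, -0.3086, 0.5577, 2.2919]}
in lad [0.0015 0.0008 0.0174] force [-0.1 -0.5  1. ] rot err deg [ 0.   -0.22  0.06]
```

Emit:
apply_moves(moves=[[0, 0, 0, 0, 0, -0.002, -1], [0, 0, 0, 0, 0, -0.005, -1], [0, 0, 0, 0, 0, -0.01, -1], [0, 0, 0, 0, 0, -0.02, -1], [0, 0, 0, 0, 0, -0.03, -1], [0, 0, 0, 0, 0, -0.035, -1], [0, 0, 0, 0, 0, -0.035, -1], [0, 0, 0, 0, 0, -0.035, -1]])

```text
clock: 24.17
tcp_pos: [0.5225, -0.1418, 0.1913]
orientation: [-0.452, 3.106, 0.001]
contact_force: [0.4, 0.6, -2.3]
grip_width: 0.0122
gripper_force: 58.6
```

```bash
python3 - <<'E'
from plan import *
st();A=cur()
Rr,t=tgt("rack",(.0015,0,.0624))
show(A,[((Rr,np.array([t[0],t[1],.17])),8,-1),((Rr,t+[0,0,.012]),8,-1)])
E
```

```text
24.17 {'tcp_pos': [0.5225, -0.1418, 0.1913], 'orientation': [-0.4522, 3.1059, 0.0009], 'contact_force': [0.3941, 0.5917, -2.289], 'grip_width': 0.0122, 'gripper_force': 58.5779, 'joints': [-0.1922, 0.3158, 0.4202, 1.942, -0.1627, 0.9136, 2.169]}
# [ 0.534  -0.2948  0.17  ] step 0.019 turn 2.8
[0.001, 0.003, 0.473, 0.0041, -0.0187, 0.0026, -1]
[0.001, 0.003, 0.473, 0.0031, -0.019, 0.0027, -1]
[0.001, 0.003, 0.473, 0.0022, -0.019, 0.0026, -1]
[0.001, 0.003, 0.473, 0.0013, -0.0191, 0.0027, -1]
[0.001, 0.003, 0.473, 0.0003, -0.0192, 0.0026, -1]
[0.001, 0.003, 0.473, -0.0006, -0.0192, 0.0027, -1]
[0.001, 0.003, 0.473, -0.0016, -0.0191, 0.0027, -1]
[0.001, 0.003, 0.473, -0.0026, -0.019, 0.0026, -1]
# [ 0.534  -0.2948  0.0744] step 0.012 turn 0.0
8 x [-0.0, 0.0, -0.0, 0.0, 0.0, 0.012, -1]
```

Emit:
apply_moves(moves=[[0, 0.003, 0.473, 0.004, -0.0187, 0.0026, -1], [0, 0.003, 0.473, 0.003, -0.019, 0.0026, -1], [0, 0.003, 0.473, 0.002, -0.019, 0.0026, -1], [0, 0.003, 0.473, 0.0013, -0.019, 0.0026, -1], [0, 0.003, 0.473, 0.0003, -0.019, 0.0026, -1], [0, 0.003, 0.473, -0.0006, -0.019, 0.0026, -1], [0, 0.003, 0.473, -0.0016, -0.019, 0.0026, -1], [0, 0.003, 0.473, -0.0026, -0.019, 0.0026, -1]])

```text
clock: 24.83
tcp_pos: [0.5349, -0.2947, 0.1687]
orientation: [0.171, 3.136, 0.002]
contact_force: [-0.0, 0.2, -2.1]
grip_width: 0.0122
gripper_force: 58.6
```

```bash
python3 - <<'E'
from plan import *
st();A=cur();inb("rack")
Rr,t=tgt("rack",(.0015,0,.0624))
show(A,[((Rr,t+[0,0,.006]),8,-1)])
img=grab_frame("scene");Ro=A[0]@F;to=A[1]-Ro@[.0015,0.0,.0174]
V=cv2.resize(img,None,fx=S,fy=S,interpolation=cv2.INTER_CUBIC)
cv2.drawContours(V,cv2.findContours(render("scene",LAD,Ro,to),0,1)[0],-1,(0,255,0),1)
cv2.imwrite("pics/g5.png",V[80*S:220*S,160*S:320*S])
E
```

```text
24.83 {'tcp_pos': [0.5349, -0.2947, 0.1687], 'orientation': [0.1711, 3.1363, 0.0017], 'contact_force': [-0.0455, 0.1933, -2.1292], 'grip_width': 0.0122, 'gripper_force': 58.6041, 'joints': [0.0157, 0.477, 0.5201, 1.803, -0.2886, 0.9371, 2.1221]}
in rack [0.0024 0.0002 0.1687] force [-0.1  0.2 -2.1] rot err deg [-0.06 -0.03  0.12]
# [ 0.534  -0.2948  0.0684] step 0.013 turn 0.0
8 x [0.001, 0.001, -0.002, 0.0001, -0.0, 0.0125, -1]
```

View pics/g5.png

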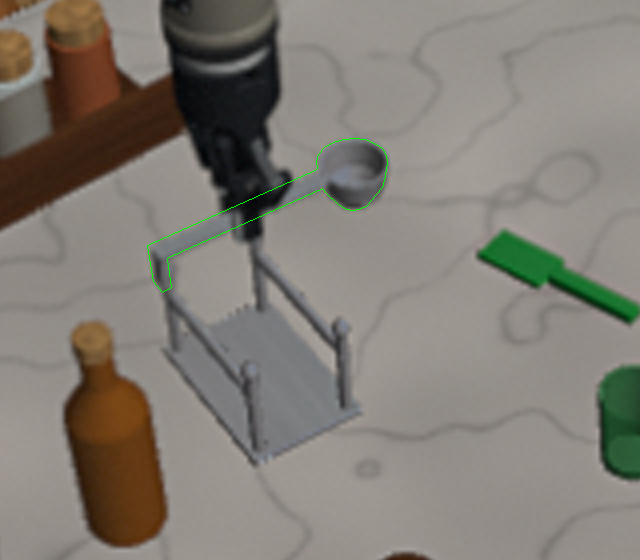

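The ladle hangs level in the gripper on its predicted outline, with its bowl at px (248,123). I'll lower it towards the bars.

Emit:
apply_moves(moves=[[0, 0, 0, 0.0001, 0, 0.0155, -1], [0, 0, 0, 0.0001, 0, 0.0155, -1], [0, 0, 0, 0.0001, 0, 0.0155, -1], [0, 0, 0, 0.0001, 0, 0.0155, -1], [0, 0, 0, 0.0001, 0, 0.0155, -1], [0, 0, 0, 0.0001, 0, 0.0125, -1], [0, 0, 0, 0.0001, 0, 0.008, -1], [0, 0, 0, 0.0001, 0, 0.003, -1]])

```text
clock: 25.55
tcp_pos: [0.5338, -0.2932, 0.0662]
orientation: [-0.167, -3.136, -0.002]
contact_force: [-0.4, 1.1, -1.2]
grip_width: 0.0123
gripper_force: 58.7
```

```bash
python3 -c "
from plan import *
inb('rack')"
```

```text
in rack [0.0012 0.0015 0.0662] force [-0.5  1.1 -1.2] rot err deg [-0.09  0.07 -0.04]
```

Emit:
apply_moves(moves=[[0, 0, 0, 0, 0, 0.0006, -1], [0, 0, 0, 0, 0, 0.0006, -1], [0, 0, 0, 0, 0, 0.0005, -1], [0, 0, 0, 0, 0, 0.0005, -1], [0, 0, 0, 0, 0, 0.0003, -1], [0, 0, 0, 0, 0, 0, -1], [0, 0, 0, 0, 0, 0, -1], [0, 0, 0, 0, 0, 0, -1]])

```text
clock: 26.22
tcp_pos: [0.5344, -0.2937, 0.0647]
orientation: [0.167, 3.137, 0.001]
contact_force: [-0.5, -0.3, -2.3]
grip_width: 0.0122
gripper_force: 58.7
```

Emit:
apply_moves(moves=[[0, 0, 0, 0, 0, 0.0003, -1], [0, 0, 0, 0, 0, 0.0003, -1], [0, 0, 0, 0, 0, 0.0002, -1], [0, 0, 0, 0, 0, 0, -1], [0, 0, 0, 0, 0, 0, -1], [0, 0, 0, 0, 0, 0, -1], [0, 0, 0, 0, 0, 0, -1], [0, 0, 0, 0, 0, 0, -1]])

```text
clock: 26.88
tcp_pos: [0.5344, -0.2937, 0.0637]
orientation: [0.167, 3.137, 0.001]
contact_force: [0.7, 0.6, -1.4]
grip_width: 0.0123
gripper_force: 58.7
```

Emit:
apply_moves(moves=[[0, 0, 0, 0, 0, 0.0003, -1], [0, 0, 0, 0, 0, 0.0003, -1], [0, 0, 0, 0, 0, 0.0002, -1], [0, 0, 0, 0, 0, 0, -1], [0, 0, 0, 0, 0, 0, -1], [0, 0, 0, 0, 0, 0, -1], [0, 0, 0, 0, 0, 0, -1], [0, 0, 0, 0, 0, 0, -1]])

```text
clock: 27.55
tcp_pos: [0.5344, -0.2937, 0.0629]
orientation: [0.167, 3.137, 0.001]
contact_force: [-0.4, 0.2, -1.5]
grip_width: 0.012
gripper_force: 58.7
```

Emit:
apply_moves(moves=[[0, 0, 0, 0, 0, 0.0002, -1], [0, 0, 0, 0, 0, 0.0002, -1], [0, 0, 0, 0, 0, 0.0002, -1], [0, 0, 0, 0, 0, 0, -1], [0, 0, 0, 0, 0, 0, -1], [0, 0, 0, 0, 0, 0, -1], [0, 0, 0, 0, 0, 0, -1], [0, 0, 0, 0, 0, 0, -1]])

```text
clock: 28.22
tcp_pos: [0.5344, -0.2937, 0.0624]
orientation: [0.167, 3.137, 0.001]
contact_force: [-0.6, -0.4, -1.6]
grip_width: 0.0124
gripper_force: 58.7
```

Emit:
apply_moves(moves=[[0, 0, 0, 0, 0, 0.0003, -1], [0, 0, 0, 0, 0, 0.0003, -1], [0, 0, 0, 0, 0, 0.0002, -1], [0, 0, 0, 0, 0, 0, -1], [0, 0, 0, 0, 0, 0, -1], [0, 0, 0, 0, 0, 0, -1], [0, 0, 0, 0, 0, 0, -1], [0, 0, 0, 0, 0, 0, -1]])

```text
clock: 28.88
tcp_pos: [0.5344, -0.2938, 0.062]
orientation: [0.168, 3.136, 0.002]
contact_force: [-2.2, 1.3, 5.5]
grip_width: 0.0126
gripper_force: 59.6
```

Emit:
apply_moves(moves=[[0, 0, 0, 0, 0, 0, -0.68], [0, 0, 0, 0, 0, 0, -0.6], [0, 0, 0, 0, 0, 0, -0.4], [0, 0, 0, 0, 0, 0, -0.2], [0, 0, 0, 0, 0, 0, -0.2], [0, 0, 0, 0, 0, 0, -0.2], [0, 0, 0, 0, 0, -0.003, -0.2], [0, 0, 0, 0, 0, -0.006, -0.2]])

```text
clock: 29.55
tcp_pos: [0.5339, -0.2934, 0.0702]
orientation: [-0.167, -3.136, -0.002]
contact_force: [-0.3, -0.3, 0.3]
grip_width: 0.0346
gripper_force: 0.0
```

Emit:
apply_moves(moves=[[0, 0, 0, 0, 0, -0.01, -0.2], [0, 0, 0, 0, 0, -0.02, -0.2], [0, 0, 0, 0, 0, -0.03, -0.2], [0, 0, 0, 0, 0, -0.035, -0.2], [0, 0, 0, 0, 0, -0.035, -0.2], [0, 0, 0, 0, 0, -0.035, -0.2], [0, 0, 0, 0, 0, -0.02, -0.2], [0, 0, 0, 0, 0, 0, -0.2]])

```text
clock: 30.22
tcp_pos: [0.5365, -0.2958, 0.2621]
orientation: [0.168, 3.127, -0.003]
contact_force: [0.2, -0.4, -0.2]
grip_width: 0.0339
gripper_force: 0.0
```

```bash
python3 - <<'E'
from plan import *
st()
img=grab_frame("scene");Rb,tb=frame("board")
V=cv2.resize(img,None,fx=S,fy=S,interpolation=cv2.INTER_CUBIC)
for p in([.001,.0285,0],[.0015,-.03,0]): cv2.drawContours(V,cv2.findContours(render("scene",PAD,Rb,tb+Rb@p),0,1)[0],-1,(0,255,0),1)
Rl,tl=frame("rack");cv2.drawContours(V,cv2.findContours(render("scene",LAD,Rl,tl+[0,.001,.045]),0,1)[0],-1,(0,255,0),1)
cv2.imwrite("pics/g6.png",cv2.resize(V[110*S:320*S,150*S:430*S],(800,600),interpolation=cv2.INTER_AREA))
E
```

```text
30.22 {'tcp_pos': [0.5365, -0.2958, 0.2621], 'orientation': [0.1679, 3.1271, -0.0031], 'contact_force': [0.2353, -0.371, -0.2042], 'grip_width': 0.0339, 'gripper_force': 0.0, 'joints': [-0.0256, 0.3771, 0.5672, 1.714, -0.2261, 1.1057, 2.0734]}
```

View pics/g6.png

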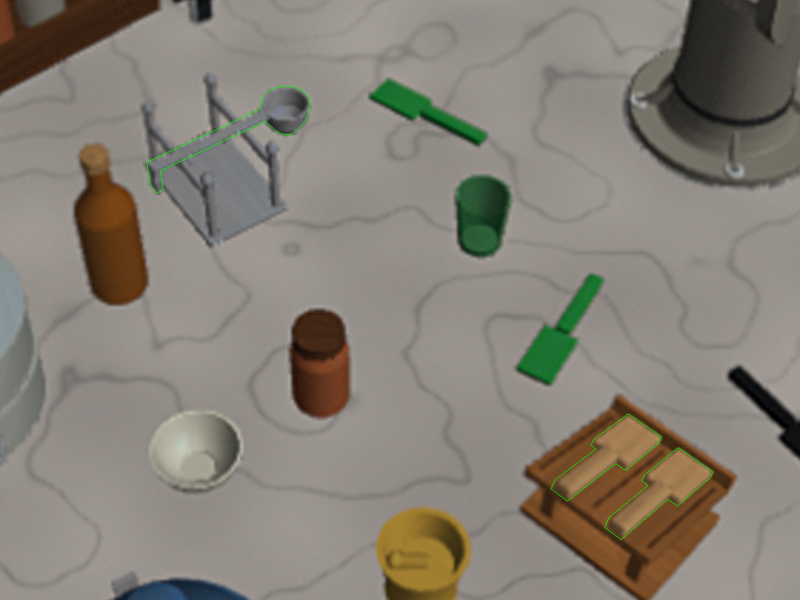

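The final picture shows the ladle level across both bars (bowl at px (250,149) in the full image) and both paddles on the board on their outlines. The bystanders look undisturbed, so I'm handing in.

```bash
python3 -c "
from bench import order
print(order.hand_in())"
```

```text
the job is handed in; nothing more can be done
None
```

I handed the job in at about 30 s: both paddles lie side by side on the drying board, blade ends down at the lip, and the ladle lies level across the rack bars; the last picture showed nothing else moved, but the hand-in gave no verdict.

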